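Open the furnace's air regulator four clicks

ROBOT

A 6-joint arm with a two-finger parallel gripper is mounted at the origin on the work surface. World frame = base frame: x ahead of the robot, y to its left, z up, the work surface at z = 0. Lengths are in m, angles in rad, forces in N, time in s.
With the tool pointing down it reaches from about 0.35 to 0.925 m from the base axis. Payload 6.4 kg.
Tool frame: the origin (TCP) lies midway between the tips of the shut fingers; the grasp point (between the pads) lies 19 mm behind it (manip.grasp_offset is the distance from the TCP to the grasp point, in m); z points along the fingers, y is the line along which they close (so a half turn about z gives the same grasp; the last joint's range is limited). The gripper opens to 85 mm and grips with 20 to 120 N. Pads are 22 mm wide; open, the fingers measure 114 mm over their backs; the gripper's body (76 mm by 85 mm) begins 54 mm behind the grasp point. The pads swing forward as they close: fully open they stand 13 mm farther back than shut.
Start: joints at [-1.306, 0.245, 1.558, -0, 1.339, -0.174], TCP at [0.276, -0.588, 0.231] pointing down, gripper open.
Joint ranges: [-3.13, 3.13], [-1.02, 2.26], [0.13, 2.54], [-0.95, 4.09], [0.21, 2.88], [-2.74, 2.74]. Speed limits (rad/s): [2.57, 2.57, 3.14, 3.14, 3.14, 3.14].

INTERFACE

Orientations are given as a rotation vector (axis times angle).
In Python, from plant import manip, viewer, finish_job, finder gives the robot as it stands. The module is installed in compiled form; this text tells all that it offers.
- The arm moves only by the tool carry_out, never from a script. Its argument "targets" is one flat list of numbers, 6 for each row, row after row: the shift along the tool's x, y, z in units of 30 cm (1.0 is 30 cm), then the turn, a rotation vector about the tool's x, y, z in units of 360 degrees (1.0 is 360 degrees). In form: [dx, dy, dz, wx, wy, wz, dx, dy, dz, wx, wy, wz, ...]. A call has 1 to 20 rows; each row is the pose to reach, as a shift and turn from the pose commanded when the call began, along the tool's axes at that moment, turning the shorter way round; what a row does not reach only later rows make up. A row lasts 1/10 s, in which the tool goes at most 50 mm and 8.59 degrees, less where a joint would pass 70% of its speed; a pose out of reach is approached as far as the arm can. A call with a number of a shift or a turn outside -1 to 1 is refused whole. A call with a gripper value outside its range is refused whole. "grip" is the opening, from 0 (shut) to 1 (fully open), set as the call begins (left out, the last holds). The fingers move at their own pace and stop on an object; "squeeze" is the grip in N (left out, the last holds). Time passes only in rows, so rows that repeat a pose let the fingers close. It gives the time, the measured TCP pose, the force, the opening and the grip force at its end, in the units of the state.
- manip.read_state(): the state, without advancing time (a new reading comes with each control period).
- viewer.capture(name): name is "scene" or "top" or "wrist"; returns a dict with "pixels" (384x512x3 uint8, red, green, blue), "K" (3x3 intrinsics, pixels), "R" (3x3) and "t" (3): a world point X has camera coordinates R X + t; the wrist camera has in their place "hand_eye" (4x4, takes a point from camera to tool coordinates, whose origin is the TCP and whose axes are the flange's). Camera axes: x right, y down, z forward; pixel columns grow to the right and rows downward; lengths in m; the calibration is good to about 2 mm. The wrist camera is an equidistant fisheye: a pixel r from the principal point sees the ray r / f radians off the axis. A picture is of the moment at which its call begins: read the wrist's pose just before it. There is no depth.
- finish_job(): hands the job in; it is judged then, once.
Trained networks look in the newest picture that a camera, given by its name, has taken for a name from the list of things; names that differ only in an ending like _2 or _b are one class to them, and where a whole thing is asked for, a point or a joint stands for the part that bears it (a point fixed in the world has none). Each returns a list of dicts, best first, with "score" (0 to 1); they miss things now and then, are a little off and sometimes report something else, mostly with a low value. They report only what shows in the picture. A call takes as long as a camera call.
- finder.search_frame(camera, name): "at" ([x, y, z] in m, in world coordinates, good to about 4 mm: the middle of the surface that is visible of it).
The state is a dict: "time": time; "joints": joint angles; "joint_vel": joint speeds; "tau": joint torques, N m; "tcp_pos": TCP position; "eef_rot": TCP orientation; "wrist_force": force on the tool from outside, world axes, zero at the start; "wrist_torque": the same for the moment, N m; "width": finger opening in m; "grip_force": force on a finger pad.
Only numpy, scipy, OpenCV 4.12 (cv2) and the standard library are available. Lean on these libraries where they do the work, as an engineer would, in place of code of your own. Each camera call takes 0.05 s, during which the arm holds its last target. There are 200 camera calls.

TASK

Open the air supply of the fluidised-bed furnace: with a fingertip against the side of its grip bar, push the dial of the blue regulator clockwise (seen from above) exactly four clicks, without ever running on to the fifth, and leave it resting in the fourth click. Do not take either dial's bar between the fingers, do not turn the white regulator's dial, and leave the crucible, block, steel bar and basket as they stand.

Things in the scene. Friction and masses are not known exactly. Their poses are not given: they have to be found in the camera images.
- air_unit: the blue regulator (air): blue round housing, 124 mm across its rubber foot, 116 above it, 62 high, fixed to the bench; dial on top, round it an aluminium collar with 12 black marks, one per click. Origin: centre of its underside, on the dial's axis; z up, x the way the white index line points at the start.
- air_bar (a point): centre of the top of the black grip bar on the blue regulator's dial; lies on the dial's axis and turns with it. Bar 84 mm long, 14 wide, spanning the whole grey dial disc (84 mm across); its top is 24 mm above the disc's flat top. x along the bar, to the end with the white index line; z up. Heights above the bench: bar top 94 mm, disc top 70, aluminium collar round it 62.
- air_dial (a joint): turn of the blue dial, rad, positive clockwise from above; 0, a click, at the start. A click every 30 deg (0.5236 rad); four are 2.094. A spring ball holds each click: leaving it takes about 0.15 N m (5 N at 30 mm from the axis), less towards halfway; past halfway the dial snaps by itself into the next click and stays. Turns both ways, stops at -1.6 and 4.8.
- heat_unit: the white regulator (heater), not to be used: white round housing, 124 mm across its rubber foot, 116 above it, 62 high, fixed to the bench; dial on top, round it an aluminium collar with 12 black marks, one per click. Origin: centre of its underside, on the dial's axis; z up, x the way the white index line points at the start.
- heat_bar (a point): centre of the top of the black grip bar on the white regulator's dial; lies on the dial's axis and turns with it. Bar 84 mm long, 14 wide, spanning the whole grey dial disc (84 mm across); its top is 24 mm above the disc's flat top. x along the bar, to the end with the white index line; z up. Heights above the bench: bar top 94 mm, disc top 70, aluminium collar round it 62.
- heat_dial (a joint): turn of the white regulator's dial in rad, positive clockwise seen from above, 0 at the start; same clicks as the blue one. To be left alone.
- crucible: loose white ceramic crucible, an open cup 50 mm across the rim and 50 mm high; origin at the centre of its underside
- block: loose black graphite cube, 45 mm; origin at the centre of its underside
- coupon: loose steel test bar, 16 x 80 x 16 mm (x, y, z); origin at the centre of its underside
- basket: loose open steel specimen basket, 60 x 60 x 45 mm; origin at the centre of its underside

How it is judged:
On the way:
1. a finger pushes the blue regulator's dial clockwise while it has turned by more than three clicks' worth (contact force between air_unit and the fingers above 0.3 N and value of joint air_dial above 1.571 rad).
At the end, for the whole second after the job is handed in: the blue regulator's dial rests in the fourth click clockwise (2.094 rad, within 0.12), the white regulator's dial is in its starting click (within 0.12 rad), and the crucible, block, steel bar and basket stand within 15 mm of where they were and upright (within 0.2 rad) (value of joint air_dial between 1.974 and 2.214 rad and velocity of joint air_dial between -0.05 and 0.05 rad/s and value of joint heat_dial between -0.12 and 0.12 rad and distance of each of crucible, block, coupon, basket from where it was at the start of the episode below 0.015 m and angle between each of crucible, block, coupon, basket's own z axis and vertical below 0.2 rad); the robot touches nothing.
It fails at once if the blue dial is turned past the halfway point to the fifth click (value of joint air_dial above 2.356 rad).
It fails at once if the blue dial is turned anticlockwise by more than half a click from its start (value of joint air_dial below -0.262 rad).
It fails at once if the white regulator's dial is turned by more than half a click (value of joint heat_dial below -0.262 rad or value of joint heat_dial above 0.262 rad).
It fails at once if a dial's bar is taken between the fingers ((x of the grasp point in the frame of air_bar between -0.045 and 0.045 m and y of the grasp point in the frame of air_bar between -0.007 and 0.007 m and z of the grasp point in the frame of air_bar below 0.013 m) or (x of the grasp point in the frame of heat_bar between -0.045 and 0.045 m and y of the grasp point in the frame of heat_bar between -0.007 and 0.007 m and z of the grasp point in the frame of heat_bar below 0.013 m)).
It fails at once if the crucible, block, steel bar or basket is shifted by more than 15 mm, lifted or tipped (not (distance of crucible from where it was at the start of the episode below 0.015 m) or not (distance of block from where it was at the start of the episode below 0.015 m) or not (distance of coupon from where it was at the start of the episode below 0.015 m) or not (distance of basket from where it was at the start of the episode below 0.015 m) or not (angle between crucible's own z axis and vertical below 0.2 rad) or not (angle between block's own z axis and vertical below 0.2 rad) or not (angle between coupon's own z axis and vertical below 0.2 rad) or not (angle between basket's own z axis and vertical below 0.2 rad)).
It also fails if it takes over 42 s, if anything falls off the work surface, if the arm or the gripper's body presses on something with over 40 N, if the wrist force passes 120 N, or if a joint passes its speed limit or range.

## Working session

There is one attempt and no reset: what is moved stays moved. The work goes in short steps, Python scripts to look and compute and a tool call to move; the robot and the scene stay as the last step left them, time stands still between calls to the robot, and variables do not carry over. Pictures are saved under pics/ and viewed, at most 10 in all, crops included, and the job is handed in when it is done.

Besides the shell and the picture viewer there is one more tool, called after "Request:" as a command line: name --argument value ..., lists and objects as JSON in quotes. carry_out: Moves the arm, as the interface text tells. Its arguments: {"type":"object","properties":{"targets":{"type":"array"},"grip":{"type":"number"},"squeeze":{"type":"number"}},"required":["targets"]}

```bash
mkdir -p pics; python3 - <<'E'
from plant import manip, viewer, finder
import cv2,numpy as np
s=manip.read_state(); print(s['time'],s['tcp_pos'],s['eef_rot'],s['width'],s['wrist_force'])
for c in ("top","scene"):
    d=viewer.capture(c); cv2.imwrite(f"pics/{c}.png",d["pixels"][:,:,::-1]); print(c,d['K'].tolist(),d['R'].tolist(),d['t'].tolist())
    for n in ("air_unit","air_bar","heat_unit","heat_bar","crucible","block","coupon","basket"):
        print(n,[(np.round(q['at'],3).tolist(),round(q['score'],2)) for q in finder.search_frame(c,n)[:2]])
E
```

```text
0.0 [ 0.27601124 -0.58783453  0.23017159] [-3.06432151e+00 -6.83342588e-01  1.47156404e-04] 0.08542865987723827 [-0.1044633   0.78642699 -0.04776348]
top [[488.8519971806271, 0.0, 264.79285769604417], [0.0, 488.8519971806271, 195.86039986303697], [0.0, 0.0, 1.0]] [[-0.029405441342194114, -0.9991310881361758, 0.029536227573810157], [-0.9933053042682587, 0.025906008015848053, -0.112576424091483], [0.11171343935271798, -0.03264885095227607, -0.993203987104101]] [-0.0060487843556811536, 0.5715044330253038, 1.0004608052732107]
air_unit [([0.541, -0.17, 0.062], 0.78)]
air_bar [([0.537, -0.178, 0.069], 0.59)]
heat_unit [([0.531, 0.216, 0.059], 0.92), ([0.534, 0.218, 0.065], 0.56)]
heat_bar [([0.534, 0.222, 0.072], 0.89)]
crucible [([0.514, 0.004, 0.019], 0.81)]
block [([0.72, 0.051, 0.045], 0.63), ([0.739, -0.12, 0.017], 0.24)]
coupon [([0.737, -0.121, 0.016], 0.69)]
basket [([0.364, -0.048, 0.006], 0.82)]
scene [[373.47703707522544, 0.0, 254.98999283197466], [0.0, 373.47703707522544, 195.6488195870491], [0.0, 0.0, 1.0]] [[-0.8542943706822804, 0.5197150897514538, 0.008795095519940364], [0.4282304044153075, 0.7133032357602392, -0.5548127743557054], [-0.29461814091272226, -0.4702071026033221, -0.8319287419644311]] [0.4795678126332069, -0.19069692484800096, 0.891663005598977]
air_unit [([0.554, -0.154, 0.062], 0.88), ([0.74, -0.122, 0.018], 0.58)]
air_bar [([0.552, -0.174, 0.069], 0.82), ([0.536, 0.223, 0.072], 0.25)]
heat_unit [([0.541, 0.23, 0.063], 0.92), ([0.51, -0.008, 0.038], 0.56)]
heat_bar [([0.537, 0.223, 0.072], 0.95)]
crucible [([0.51, -0.007, 0.035], 0.59)]
block [([0.726, 0.059, 0.046], 0.65)]
coupon [([0.735, -0.119, 0.015], 0.91), ([0.546, -0.177, 0.068], 0.17)]
basket [([0.365, -0.049, 0.025], 0.67)]
```

```bash
python3 - <<'E'
import cv2
a=cv2.imread('pics/top.png'); c=a[130:300,230:470]
cv2.imwrite('pics/topc.png',cv2.resize(c,None,fx=3.3,fy=3.3,interpolation=cv2.INTER_CUBIC))
E
```

```text
(no output)
```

View pics/top.png

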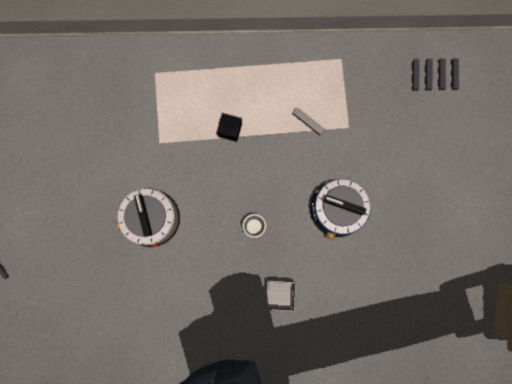

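View pics/topc.png

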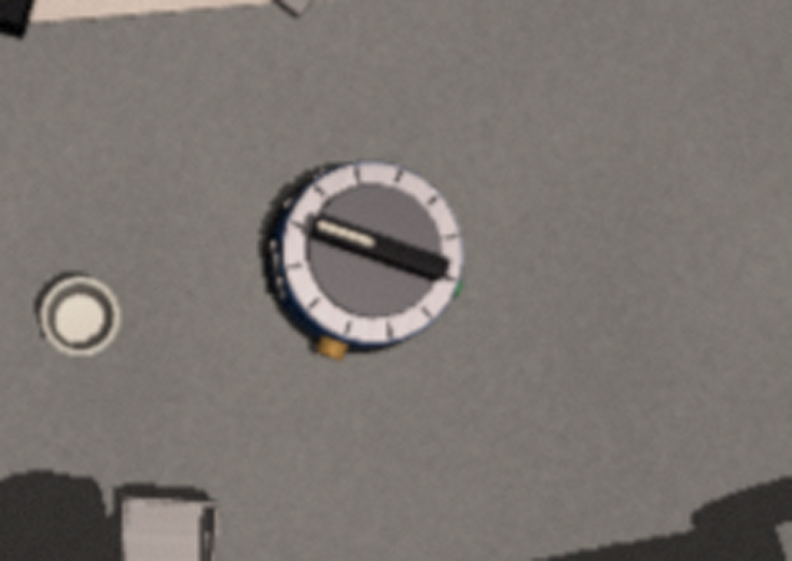

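The top view shows the blue regulator centred near pixel (343,206). Its index end is near (325,199), pointing to +y and slightly to +x, and the other end is near (366,211). Next I'll compute its pose.

```bash
cat > h.py <<'E'
from plant import manip, viewer, finder
import cv2,numpy as np
from scipy.spatial.transform import Rotation as Ro
def ray(d,uv,z):
    r=np.linalg.inv(d['K'])@[uv[0],uv[1],1]; R=d['R']; C=-R.T@d['t']; w=R.T@r
    return C+w*(z-C[2])/w[2]
def proj(d,X):
    p=d['K']@(d['R']@np.array(X)+d['t']); return p[:2]/p[2]
def dial(cam,guess):
    """rectify a 160 mm patch at collar height, 0.25 mm/px: ring centre; at bar-top height: bar angle"""
    d=viewer.capture(cam); out=[]
    for z in (.062,.094):
        g=np.array([[-.08,-.08],[.08,-.08],[.08,.08],[-.08,.08]])
        src=np.float32([proj(d,[guess[0]+a,guess[1]+b,z]) for a,b in g])
        dst=np.float32([[(.08-b)*4000,(.08-a)*4000] for a,b in g])  # up=+x, left=+y
        out.append(cv2.warpPerspective(d['pixels'],cv2.getPerspectiveTransform(src,dst),(640,640),flags=cv2.INTER_CUBIC))
    return d,out
def toxy(guess,u,v): return np.array([guess[0]+.08-v/4000,guess[1]+.08-u/4000])
E
python3 - <<'E'
from h import *
g=[.545,-.175]
ims=[]
for cam in('top','scene'):
    d,(a,b)=dial(cam,g); ims+= [a,b]
    m=cv2.morphologyEx((a.min(2)>150).astype(np.uint8),cv2.MORPH_CLOSE,np.ones((25,25)))
    c=max(cv2.findContours(m,cv2.RETR_EXTERNAL,cv2.CHAIN_APPROX_NONE)[0],key=cv2.contourArea)
    e=cv2.fitEllipse(c); print(cam,'ring',toxy(g,*e[0]),np.array(e[1])/4)
    Y,X=np.mgrid[:640,:640]; rr=np.hypot(X-e[0][0],Y-e[0][1])
    k=(b.max(2)<60)&(rr<190); n,l,st,ct=cv2.connectedComponentsWithStats(k.astype(np.uint8))
    i=1+st[1:,4].argmax(); p=np.argwhere(l==i)[:,::-1].astype(np.float32)
    r=cv2.minAreaRect(p); print('dark bar',toxy(g,*r[0]),np.array(r[1])/4,r[2])
cv2.imwrite('pics/rect.png',cv2.resize(np.vstack([np.hstack(ims[:2]),np.hstack(ims[2:])])[:,:,::-1],(600,600)))
E
```

```text
top ring [ 0.54283035 -0.18050896] [110.1674881  110.80977631]
dark bar [ 0.5423008  -0.17730826] [85.50710297 16.30640602] 21.053573608398438
scene ring [ 0.53929543 -0.18210383] [ 93.02487183 102.34845734]
dark bar [ 0.54691327 -0.17525954] [76.74761963 13.51653481] 20.88199806213379
```

View pics/rect.png

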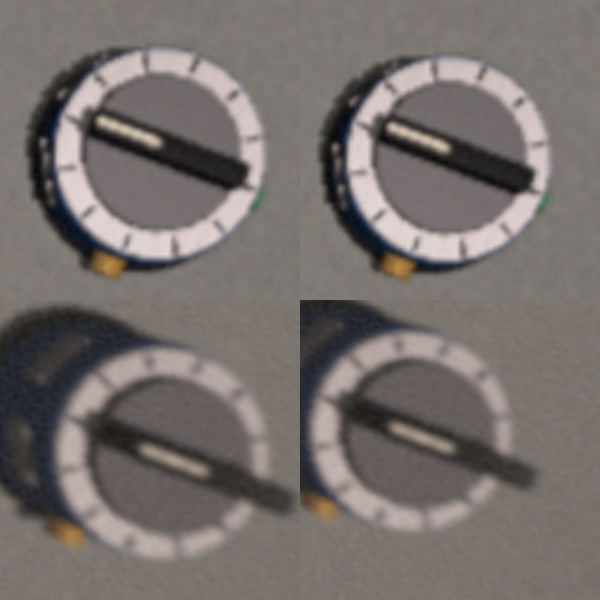

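The rectified patches from both cameras agree: dial centre about (0.5435, -0.180), index direction about 69° from +x. Next I'll work out the hover move.

```bash
cat >> h.py <<'E'
C=np.array([.5435,-.180]); PHI0=69.
def tgt(theta,d,z,r=.034):
    """finger centre d behind the bar's mid-line, tool -x pushing; theta = clockwise turn, deg"""
    f=np.radians(PHI0-theta); u=np.array([np.cos(f),np.sin(f)]); n=np.array([np.sin(f),-np.cos(f)])
    R=np.column_stack([np.r_[-n,0],np.r_[u,0],[0,0,-1]])
    return np.r_[C+r*u-d*n,z],Ro.from_matrix(R)
def row(base,t):
    p,R=base
    return np.r_[R.inv().apply(t[0]-p)/.3,(R.inv()*t[1]).as_rotvec()/(2*np.pi)]
def now():
    s=manip.read_state(); return s['tcp_pos'],Ro.from_rotvec(s['eef_rot'])
E
python3 - <<'E'
from h import *
t=tgt(0,.032,.150); print(t[0],row(now(),t).round(4), np.linalg.det(t[1].as_matrix()))
E
```

```text
[ 0.52580994 -0.13679049  0.15      ] [ 1.393  -1.0092  0.271  -0.     -0.     -0.3718] 1.0000000000000002
```

Request:
carry_out --targets '[0.8, -0.6, 0.1, 0, 0, 0, 0.8, -0.6, 0.1, 0, 0, 0, 0.8, -0.6, 0.1, 0, 0, 0, 0.8, -0.6, 0.1, 0, 0, 0, 0.8, -0.6, 0.1, 0, 0, 0, 0.8, -0.6, 0.1, 0, 0, 0, 0.8, -0.6, 0.1, 0, 0, 0, 0.8, -0.6, 0.1, 0, 0, 0]' --grip 0 --squeeze 20

```text
time: 1.8
tcp_pos: [0.4174, -0.3226, 0.2014]
eef_rot: [3.065, 0.687, -0.0]
wrist_force: [-0.1, -0.2, -0.1]
width: 0.0
grip_force: 0.0
```

```bash
python3 - <<'E'
from h import *
t=tgt(0,.032,.150); print(now()[0],row(now(),t).round(4))
E
```

```text
[ 0.41744429 -0.32263152  0.2013901 ] [ 5.912e-01 -4.059e-01  1.710e-01 -0.000e+00  1.000e-04 -3.714e-01]
```

Request:
carry_out --targets '[0.591, -0.406, 0.171, 0, 0, -0.371, 0.591, -0.406, 0.171, 0, 0, -0.371, 0.591, -0.406, 0.171, 0, 0, -0.371, 0.591, -0.406, 0.171, 0, 0, -0.371, 0.591, -0.406, 0.171, 0, 0, -0.371, 0.591, -0.406, 0.171, 0, 0, -0.371, 0.591, -0.406, 0.171, 0, 0, -0.371, 0.591, -0.406, 0.171, 0, 0, -0.371, 0.591, -0.406, 0.171, 0, 0, -0.371, 0.591, -0.406, 0.171, 0, 0, -0.371, 0.591, -0.406, 0.171, 0, 0, -0.371, 0.591, -0.406, 0.171, 0, 0, -0.371, 0.591, -0.406, 0.171, 0, 0, -0.371, 0.591, -0.406, 0.171, 0, 0, -0.371, 0.591, -0.406, 0.171, 0, 0, -0.371, 0.591, -0.406, 0.171, 0, 0, -0.371, 0.591, -0.406, 0.171, 0, 0, -0.371, 0.591, -0.406, 0.171, 0, 0, -0.371, 0.591, -0.406, 0.171, 0, 0, -0.371, 0.591, -0.406, 0.171, 0, 0, -0.371]'

```text
time: 3.8
tcp_pos: [0.5257, -0.1383, 0.15]
eef_rot: [0.582, 3.087, -0.0]
wrist_force: [0.3, 1.0, 0.4]
width: 0.0002
grip_force: 0.0
```

```bash
python3 - <<'E'
from h import *
s=manip.read_state(); print(s['joints'])
t=tgt(0,.032,.079); print(now()[0],row(now(),t).round(4))
d=viewer.capture('wrist'); p=d['pixels']; print(d['K'],d['hand_eye'])
# predicted positions of dial centre & bar ends in the wrist view
P,R=now(); He=d['hand_eye']; q=p.copy()
f=np.radians(PHI0);u=np.array([np.cos(f),np.sin(f)])
for X in (np.r_[C,.094],np.r_[C+.042*u,.094],np.r_[C-.042*u,.094]):
    c=np.linalg.inv(He)@np.r_[R.inv().apply(X-P),1]; c=c[:3]; a=np.arctan2(np.hypot(*c[:2]),c[2])
    uv=np.array([d['K'][0,2],d['K'][1,2]])+d['K'][0,0]*a*c[:2]/np.hypot(*c[:2]); print(uv)
    cv2.circle(q,tuple(uv.round().astype(int).tolist()),3,(255,0,0),1)
cv2.imwrite('pics/w1.png',cv2.resize(q,(768,576))[:,:,::-1])
E
```

```text
[-4.65787406e-01  8.71324501e-02  1.89371089e+00 -4.80308021e-05
  1.16063679e+00 -1.66372413e+00]
[ 0.52572855 -0.13825876  0.15004177] [ 0.0016  0.0047  0.2368 -0.      0.     -0.001 ]
[[297.31863964   0.         251.88425852]
 [  0.         297.31863964 189.86154723]
 [  0.           0.           1.        ]] [[ 1.10754008e-03 -9.55099662e-01 -2.96282650e-01  7.57366094e-02]
 [ 9.99998353e-01  6.31824646e-04  1.70135764e-03 -1.50728255e-03]
 [-1.43776742e-03 -2.96284047e-01  9.55098789e-01 -1.43115487e-01]
 [ 0.00000000e+00  0.00000000e+00  0.00000000e+00  1.00000000e+00]]
[210.60344504 247.26057841]
[265.867339   247.31268059]
[158.03605465 245.9779799 ]
```

View pics/w1.png

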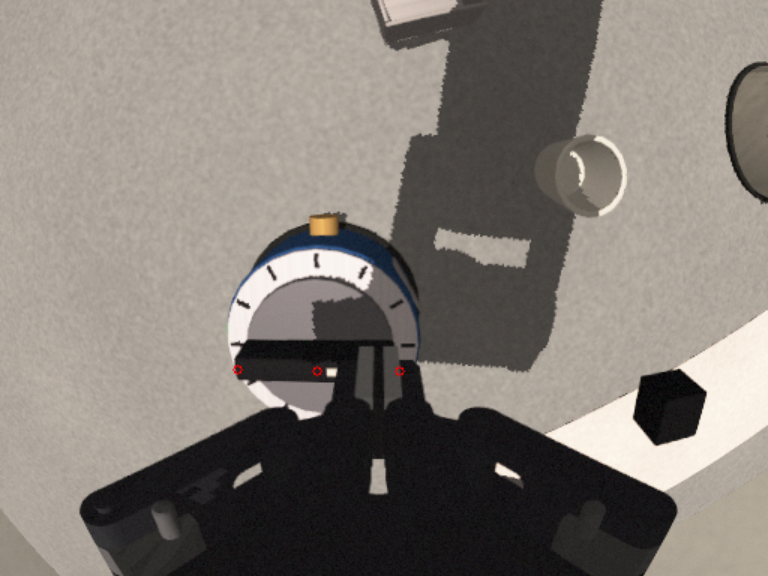

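The predicted marks land on the black bar's left end (237,370) and along its length, so the pose holds. The finger sits on the robot side of the bar, so I'll descend.

Request:
carry_out --targets '[0.002, 0.005, 0.1, 0, 0, -0.001, 0.002, 0.005, 0.18, 0, 0, -0.001, 0.002, 0.005, 0.237, 0, 0, -0.001, 0.002, 0.005, 0.237, 0, 0, -0.001, 0.002, 0.005, 0.237, 0, 0, -0.001]'

```text
time: 4.35
tcp_pos: [0.5259, -0.1364, 0.0792]
eef_rot: [0.571, 3.089, -0.0]
wrist_force: [0.4, -0.4, -0.2]
width: -0.0001
grip_force: 0.0
```

```bash
python3 - <<'E'
from h import *
s=manip.read_state(); print(now()[0],s['wrist_force'])
b=tgt(0,.032,.079)
print(row(b,tgt(0,.018,.079)).round(4))
for th in range(4,65,4): print(th,','.join(f'{x:.3f}' for x in row(b,tgt(th,.018,.079))))
E
```

```text
[ 0.5258841  -0.13635673  0.07922259] [ 0.41636652 -0.40462472 -0.21367178]
[-0.0467 -0.      0.      0.      0.      0.    ]
4 -0.055,0.004,0.000,0.000,0.000,0.011
8 -0.063,0.007,0.000,0.000,0.000,0.022
12 -0.072,0.010,0.000,0.000,0.000,0.033
16 -0.080,0.012,0.000,0.000,0.000,0.044
20 -0.089,0.014,0.000,0.000,0.000,0.056
24 -0.098,0.015,0.000,0.000,0.000,0.067
28 -0.107,0.015,0.000,0.000,0.000,0.078
32 -0.116,0.015,0.000,0.000,0.000,0.089
36 -0.125,0.014,0.000,0.000,0.000,0.100
40 -0.134,0.012,0.000,0.000,0.000,0.111
44 -0.142,0.010,0.000,0.000,0.000,0.122
48 -0.151,0.007,0.000,0.000,0.000,0.133
52 -0.159,0.004,0.000,0.000,0.000,0.144
56 -0.167,-0.000,0.000,0.000,0.000,0.156
60 -0.175,-0.005,0.000,0.000,0.000,0.167
64 -0.182,-0.010,0.000,0.000,0.000,0.178
```

Request:
carry_out --targets '[-0.025, 0, 0, 0, 0, 0, -0.047, 0, 0, 0, 0, 0, -0.055, 0.004, 0, 0, 0, 0.011, -0.063, 0.007, 0, 0, 0, 0.022, -0.072, 0.01, 0, 0, 0, 0.033, -0.08, 0.012, 0, 0, 0, 0.044, -0.089, 0.014, 0, 0, 0, 0.056, -0.098, 0.015, 0, 0, 0, 0.067, -0.107, 0.015, 0, 0, 0, 0.078, -0.116, 0.015, 0, 0, 0, 0.089, -0.125, 0.014, 0, 0, 0, 0.1, -0.134, 0.012, 0, 0, 0, 0.111, -0.142, 0.01, 0, 0, 0, 0.122, -0.151, 0.007, 0, 0, 0, 0.133, -0.159, 0.004, 0, 0, 0, 0.144, -0.159, 0.004, 0, 0, 0, 0.144]'

```text
time: 5.95
tcp_pos: [0.5719, -0.1529, 0.0799]
eef_rot: [1.863, 2.527, 0.001]
wrist_force: [-0.5, -1.0, -0.3]
width: 0.0003
grip_force: 0.0
```

```bash
python3 - <<'E'
from h import *
s=manip.read_state(); print(s['joints'])
for t in (52,): print(now()[0],tgt(t,.018,.079)[0],s['wrist_force'])
d,(a,b)=dial('top',C); d2,(a2,b2)=dial('scene',C); w=viewer.capture('wrist')['pixels']
cv2.imwrite('pics/p1.png',np.hstack([cv2.resize(x,(384,384)) for x in (b,w)])[:,:,::-1])
E
```

```text
[-4.52612465e-01  2.92107718e-01  1.80152012e+00 -2.45940643e-05
  1.04578843e+00 -7.53146219e-01]
[ 0.57191791 -0.15291152  0.07993925] [ 0.57075167 -0.15284588  0.079     ] [-0.49519695 -1.01402003 -0.29850912]
```

View pics/p1.png

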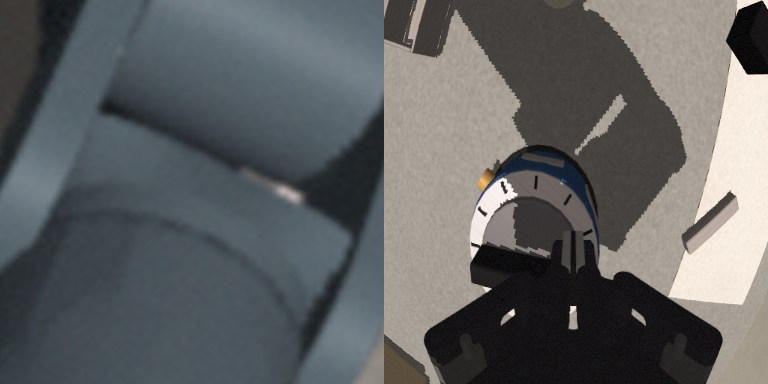

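In the wrist view the bar is slightly ahead of the finger's orientation, as expected for a dial snapped into 60° with the finger at 52°. I'll push on the same way.

```bash
python3 - <<'E'
from h import *
b=tgt(52,.018,.079)
for th in [56,60,64,68,72,76,80,83,86,89,92,95,98,101,104,107,110,112]: print(th,','.join(f'{x:.3f}' for x in row(b,tgt(th,.018,.079))))
E
```

```text
56 -0.008,0.004,0.000,0.000,0.000,0.011
60 -0.016,0.007,0.000,0.000,0.000,0.022
64 -0.025,0.010,0.000,0.000,0.000,0.033
68 -0.034,0.012,0.000,0.000,0.000,0.044
72 -0.042,0.014,0.000,0.000,0.000,0.056
76 -0.051,0.015,0.000,0.000,0.000,0.067
80 -0.060,0.015,0.000,0.000,0.000,0.078
83 -0.067,0.015,0.000,0.000,0.000,0.086
86 -0.074,0.014,0.000,0.000,0.000,0.094
89 -0.080,0.013,0.000,0.000,0.000,0.103
92 -0.087,0.012,0.000,0.000,0.000,0.111
95 -0.093,0.010,0.000,0.000,0.000,0.119
98 -0.100,0.009,0.000,0.000,0.000,0.128
101 -0.106,0.006,0.000,0.000,0.000,0.136
104 -0.112,0.004,0.000,0.000,0.000,0.144
107 -0.118,0.001,0.000,0.000,0.000,0.153
110 -0.124,-0.002,0.000,0.000,0.000,0.161
112 -0.128,-0.005,0.000,0.000,0.000,0.167
```

Push to about 98 first, so the dial should sit in click 3 against the finger, then check.

Request:
carry_out --targets '[-0.008, 0.004, 0, 0, 0, 0.011, -0.016, 0.007, 0, 0, 0, 0.022, -0.025, 0.01, 0, 0, 0, 0.033, -0.034, 0.012, 0, 0, 0, 0.044, -0.042, 0.014, 0, 0, 0, 0.056, -0.051, 0.015, 0, 0, 0, 0.067, -0.06, 0.015, 0, 0, 0, 0.078, -0.067, 0.015, 0, 0, 0, 0.086, -0.074, 0.014, 0, 0, 0, 0.094, -0.08, 0.013, 0, 0, 0, 0.103, -0.087, 0.012, 0, 0, 0, 0.111, -0.093, 0.01, 0, 0, 0, 0.119, -0.1, 0.009, 0, 0, 0, 0.128, -0.1, 0.009, 0, 0, 0, 0.128]'

```text
time: 7.5
tcp_pos: [0.5824, -0.1797, 0.079]
eef_rot: [-2.704, -1.599, -0.001]
wrist_force: [0.7, 1.4, 0.7]
width: 0.0001
grip_force: 1.2
```

```bash
python3 - <<'E'
from h import *
s=manip.read_state(); print(now()[0],tgt(98,.018,.079)[0],s['wrist_force'],s['wrist_torque'])
w=viewer.capture('wrist')['pixels'][150:384,60:400]
cv2.imwrite('pics/p2.png',cv2.resize(w,None,fx=2.2,fy=2.2)[:,:,::-1])
b=tgt(98,.018,.079)
for th in [100,102,104,106,108,110,112]: print(th,','.join(f'{x:.3f}' for x in row(b,tgt(th,.018,.079))))
E
```

```text
[ 0.58236355 -0.17968782  0.07901609] [ 0.58196364 -0.18074037  0.079     ] [0.68555999 1.40527552 0.66438449] [ 0.34443868 -0.1522404   0.01416943]
100 -0.004,0.002,0.000,0.000,0.000,0.006
102 -0.008,0.004,0.000,0.000,0.000,0.011
104 -0.012,0.006,0.000,0.000,0.000,0.017
106 -0.016,0.007,0.000,0.000,0.000,0.022
108 -0.021,0.009,0.000,0.000,0.000,0.028
110 -0.025,0.010,0.000,0.000,0.000,0.033
112 -0.029,0.011,0.000,0.000,0.000,0.039
```

View pics/p2.png

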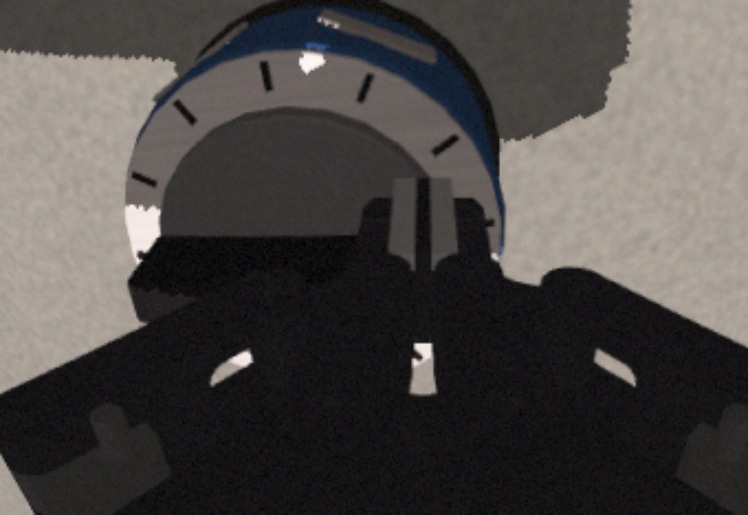

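The bar's edge is horizontal (row 237) and parallel to the finger, so it is in flat contact at about 98°. Now the last push, slowly, past 105°.

Request:
carry_out --targets '[-0.004, 0.002, 0, 0, 0, 0.006, -0.008, 0.004, 0, 0, 0, 0.011, -0.012, 0.006, 0, 0, 0, 0.017, -0.016, 0.007, 0, 0, 0, 0.022, -0.021, 0.009, 0, 0, 0, 0.028, -0.025, 0.01, 0, 0, 0, 0.033, -0.029, 0.011, 0, 0, 0, 0.039, -0.029, 0.011, 0, 0, 0, 0.039]'

```text
time: 8.35
tcp_pos: [0.5806, -0.1897, 0.0788]
eef_rot: [2.88, 1.255, -0.001]
wrist_force: [0.1, -0.5, 0.2]
width: -0.0004
grip_force: 0.0
```

Request:
carry_out --targets '[0.03, 0, 0, 0, 0, 0, 0.06, 0, 0, 0, 0, 0, 0.06, 0, -0.1, 0, 0, 0, 0.06, 0, -0.25, 0, 0, 0, 0.06, 0, -0.4, 0, 0, 0, 0.2, 0, -0.5, 0, 0, 0, 0.35, 0, -0.5, 0, 0, 0, 0.35, 0, -0.5, 0, 0, 0, 0.35, 0, -0.5, 0, 0, 0]'

```text
time: 9.25
tcp_pos: [0.6528, -0.1109, 0.2285]
eef_rot: [-2.878, -1.259, 0.001]
wrist_force: [-0.7, -0.4, -0.1]
width: 0.0001
grip_force: 0.0
```

```bash
python3 - <<'E'
from h import *
s=manip.read_state(); print(now()[0],s['wrist_force'])
a=viewer.capture('top')['pixels']; w=viewer.capture('scene')['pixels']
cv2.imwrite('pics/p3.png',cv2.resize(np.vstack([a,w]),(450,600),)[:,:,::-1])
d,(x,b)=dial('top',C); d,(x2,b2)=dial('scene',C)
cv2.imwrite('pics/p4.png',cv2.resize(np.hstack([b,b2]),(800,400))[:,:,::-1])
E
```

```text
[ 0.65275844 -0.11090786  0.22854354] [-0.73887026 -0.41110697 -0.06220269]
```

View pics/p4.png

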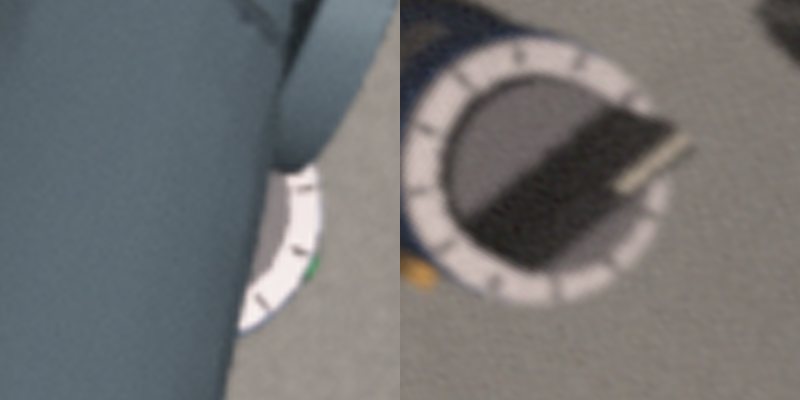

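The scene view, rectified, shows the index line running from (622,188) to (690,140), about −54° in world axes. Click 4 is expected at −51°, so the dial is in the fourth click, and the arm is clear.

```bash
python3 -c "
from plant import finish_job; print(finish_job())"
```

```text
the job is handed in; nothing more can be done
None
```

I pushed the blue regulator's dial clockwise four clicks with the shut fingertips. The last camera check showed it resting in the fourth click; the arm was clear and touched nothing else on the way, and the job is handed in (no verdict was returned).

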